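# Shift the reel winder's gate lever into third and start it

## Robot

A 6-joint arm with a two-finger parallel gripper is mounted at the origin on the work surface; the furniture and walls round the work are solid. World frame = base frame: x ahead of the robot, y to its left, z up, the work surface at z = 0. Lengths are in m, angles in rad, forces in N, time in s.
With the tool pointing down it reaches from about 0.35 to 0.925 m from the base axis. Payload 6.4 kg.
Tool frame: the origin (TCP) lies at the very end of the fingers, on their centre line; the grasp point (between the pads) lies 19 mm behind it; z points along the fingers, y is the line along which they close (so a half turn about z gives the same grasp; the last joint's range is limited). The gripper opens to 94 mm and grips with 3 to 60 N. Pads are 16 mm wide; open, the fingers measure 119 mm over their backs; the gripper's body (75 mm by 177 mm) begins 78 mm behind the grasp point.
Start: joints at [0.964, 0.245, 1.558, -0, 1.339, -0.174], TCP at [0.273, 0.59, 0.182] pointing down, gripper open.
Joint ranges: [-3.13, 3.13], [-1.02, 2.26], [0.13, 2.54], [-0.95, 4.09], [0.21, 2.88], [-2.74, 2.74]. Speed limits (rad/s): [2.57, 2.57, 3.14, 3.14, 3.14, 3.14].

## Interface

Orientations are given as [roll, pitch, yaw] about the fixed x, y, z axes, in that order (R = Rz(yaw) Ry(pitch) Rx(roll)).
In Python, from rig import manip gives the robot as it stands. The module is installed in compiled form; this text tells all that it offers. Calls block until the motion is done:
- manip.reach(position, orientation): joint-space move of the TCP to a pose.
- manip.line_to(position, frame=None, vel=0.15, until_force=None): straight line of the TCP; frame=None keeps the orientation; vel is the mean speed in m/s. With until_force (N) it stops when the force on the tool has changed by that much, and returns True; else False.
- manip.move_j(angles): joint-space move.
- manip.command_gripper(opening, f_grip=None): finger opening in m; f_grip is the grip in N (None keeps the last); returns when the fingers have stopped.
- manip.sleep(seconds).
- manip.solve_ik(position, orientation): joint angles nearest the present ones, or None.
- manip.read_state(): the state.
- manip.camera(name): name is "side" or "top" or "wrist"; returns (picture, depth): 420x560x3 uint8, red, green, blue; 420x560 float32, m along the optical axis (not along the pixel's ray), 0 where there is no reading.
- manip.get_calibration(name): a dict with "camera_matrix" (3x3 intrinsics, pixels), "origin" and "attitude" of the camera in the world. Camera axes: x right, y down, z forward; pixel columns grow to the right and rows downward; lengths in m; the calibration is good to about 2 mm. The wrist camera is an equidistant fisheye: a pixel r from the principal point sees the ray r / f radians off the axis. A picture is of the moment at which its call begins: read the wrist's pose just before it. get_calibration takes no time and is no camera call; for the wrist camera it gives the pose at the moment of the call.
A pose or a line that the arm cannot do raises manip.MotionError and nothing moves.
- manip.hand_in(): hands the job in; it is judged then, once.
The state is a dict: "clock": time; "joint_pos": joint angles; "joint_velocities": joint speeds; "tau": joint torques, N m; "eef_pos": TCP position; "tool_rot": TCP orientation; "ft_force": force on the tool from outside, world axes, zero at the start; "torque": the same for the moment, N m; "opening": finger opening in m; "grip_force": force on a finger pad.
Only numpy, scipy, OpenCV 4.12 (cv2) and the standard library are available. Lean on these libraries where they do the work, as an engineer would, in place of code of your own. Each camera call takes 0.05 s, during which the arm holds its last target. There are 200 camera calls.

## Task

The winder's gearstick stands in the left-hand lane of its H-shaped gate: push it with the outside of the shut fingertips along the lane to the crossbar, across to the right, and forward (away from the robot) fully home into the third slot, the one with three green dots. Only then press the green button fully down with the fingertips and let it come up again. Push gently and never take the knob between the fingers, never run the lever into the reverse slot with the red dot, and leave the stamp, the tub and the cutters where they stand.

Things in the scene. Friction and masses are not known exactly. Their poses are not given: they have to be found in the camera images.
- winder: grey bench winder, fixed, 120 (x) x 180 (y) mm, top 124 mm above the bench. Origin at the centre of its underside; its x axis points forward, away from the robot, y to the left, z up. The gate is in the left part of its top, the green button on the right; a small reel stands on edge on its left side, up to 112 mm high
- gate_centre (a point): centre of the H-shaped slot, on the top of the aluminium gate plate; axes as the winder's. Two lanes along x, 18 mm left and right of here, joined by a crossbar along y. Slots: forward left, one black dot (first); rear left, two black dots (second); forward right, three green dots (third); rear right, one red dot (reverse)
- knob (a point): middle of the lever's round black knob with an orange ring (30 mm across, 44 mm tall): 22 mm below its top, 181 mm above the bench when upright; a 10 mm steel stem below. The lever tips about a pivot 140 mm below this point. Site z axis: up along the lever
- lever_fore (a joint): tilt of the lever forward (+) or back to the robot (-) along winder x, rad: 0 upright (neutral, in line with the crossbar), +0.27 fully home in a forward slot, -0.27 in a rear slot; the knob moves 140 mm per rad. The lever passes along the crossbar while this is within about 0.05 of 0. It takes about 2 N at the knob to move, and stays where it is left
- lever_across (a joint): tilt of the lever to the right (+) or left (-), rad: -0.22 in the left lane, +0.22 in the right lane; the knob moves 140 mm per rad. Within about 0.02 of either end the lever can pass along that lane; between the lanes the plate stops it. About 2 N at the knob, and stays where it is left
- run_button_top (a point): centre of the top face of the green push button, 26 mm across, 18 mm above the panel round it, at winder x = -12, y = -60 mm; press straight down
- run_button (a joint): travel of the green button, m: 0 up, 0.006 fully down (about 5 N); springs back when let go
- stamp: loose wooden rubber stamp, 25 x 50 mm, 64 mm tall; origin under its centre; leave alone
- tub: loose round clear tub of rubber finger cots, 72 mm wide, 45 mm tall; origin under its centre; leave alone
- cutters: loose blue-handled side cutters lying down, 121 mm long along their y, 11 mm high; origin under their centre; leave alone

How it is judged:
On the way, in this order (a step that is already met when the one before it is completed fails the run):
1. the lever is fully home in the third slot (forward right) (value of joint lever_across above 0.17 rad and value of joint lever_fore above 0.235 rad), for 0.2 s.
2. the green button is pressed down by the fingers (value of joint run_button above 0.0045 m and contact force between the fingers and run_button above 1 N), for 0.1 s.
At the end, for the whole second after the job is handed in: The lever rests in the third slot (tilted right more than 0.17 rad and forward more than 0.235 of 0.27 rad), and the green button, pressed at least 4.5 of its 6 mm after that, is up again (within 1.5 mm) (all of step 1 and value of joint run_button below 0.0015 m and velocity of joint lever_fore between -0.05 and 0.05 rad/s); the robot touches nothing.
It fails at once if the knob is taken between the fingers (x of the grasp point in the frame of knob between -0.011 and 0.011 m and y of the grasp point in the frame of knob between -0.011 and 0.011 m and z of the grasp point in the frame of knob below 0.033 m).
It fails at once if the lever is pushed hard (over 35 N) (contact force between the fingers and lever_fore above 35 N).
It fails at once if the lever is run into the reverse slot (rear right) (value of joint lever_across above 0.1 rad and value of joint lever_fore below -0.13 rad).
It fails at once if the button is pressed while the lever is not in the third slot (value of joint run_button above 0.003 m and not (value of joint lever_across above 0.15 rad and value of joint lever_fore above 0.2 rad)).
It fails at once if the stamp, the tub or the cutters are moved more than 20 mm or lifted (distance of any of stamp, tub, cutters from where it was at the start of the episode above 0.02 m).
It also fails if it takes over 61 s, if anything falls off the work surface, if the arm or the gripper's body presses on something with over 40 N, if the wrist force passes 120 N, or if a joint passes its speed limit or range.

## Working session

There is one attempt and no reset: what is moved stays moved. The work goes in short steps, each a Python script; the robot and the scene stay as the last script left them, time stands still between calls to the robot, and variables do not carry over. Pictures are saved under pics/ and viewed, at most 10 in all, crops included, and the job is handed in when it is done.

```bash
mkdir -p pics
cat > h.py <<'E'
import numpy as np, cv2
from rig import manip as m
def cloud(name):
    im,d=m.camera(name); c=m.get_calibration(name); K=np.array(c["camera_matrix"]);R=np.array(c["attitude"]);o=np.array(c["origin"])
    if R.shape!=(3,3):
        from scipy.spatial.transform import Rotation as T; R=T.from_euler('xyz',R).as_matrix()
    v,u=np.mgrid[:420,:560]
    P=np.stack([(u-K[0,2])/K[0,0]*d,(v-K[1,2])/K[1,1]*d,d],-1)@R.T+o
    P[d==0]=np.nan
    return im,d,P
E
python3 - <<'E'
from h import *
for n in("top","side"):
    im,d,P=cloud(n); cv2.imwrite(f"pics/{n}0.png",im[...,::-1]); np.save(n+"0.npy",P); print(n,m.get_calibration(n))
s=m.read_state();print(s["clock"],s["eef_pos"],s["tool_rot"],s["opening"])
E
```

```text
top {'camera_matrix': array([[455.80925051,   0.        , 274.20209472],
       [  0.        , 455.80925051, 211.55584597],
       [  0.        ,   0.        ,   1.        ]]), 'origin': array([ 0.28810886, -0.11499131,  0.9987916 ]), 'attitude': array([-2.97634734e+00, -3.45289036e-04, -1.55908567e+00])}
side {'camera_matrix': array([[405.47552867,   0.        , 276.3932693 ],
       [  0.        , 405.47552867, 211.08981065],
       [  0.        ,   0.        ,   1.        ]]), 'origin': array([-0.0603778 ,  0.55713043,  0.4132655 ]), 'attitude': array([-1.88611008,  0.02190152, -2.52289928])}
0.1 [0.27228723 0.58960906 0.18108762] [-3.13994340e+00 -3.08148392e-04  2.70877386e+00] 0.09404303088924353
```

View pics/top0.png

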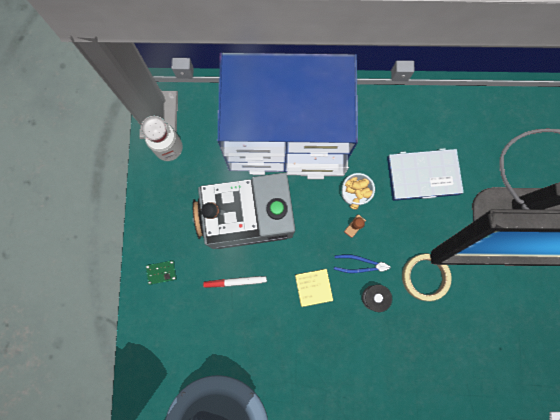

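View pics/side0.png

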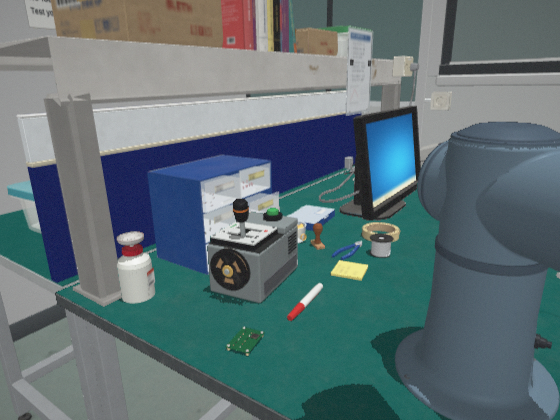

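The top view shows the winder at about (245,210), the knob at (209,211), the gate H centred near (232,207) and the green button at (277,209). The cabinet stands close behind it. The side view shows the knob at (240,210).

Run:
```python
from h import *
P=np.load("top0.npy"); im=cv2.imread("pics/top0.png")
cv2.imwrite("pics/crop0.png",cv2.resize(im[165:260,180:310],None,fx=6,fy=6,interpolation=cv2.INTER_CUBIC)[:600,:800])
Z=P[...,2]
win=np.zeros(Z.shape,bool); win[165:255,185:300]=1
for lo,hi in((.10,.118),(.118,.13),(.13,.15),(.15,.215)):
    k=win&(Z>lo)&(Z<hi); q=P[k]; print(lo,k.sum(),q.mean(0).round(4),q.min(0).round(3),q.max(0).round(3))
k=(win&(Z>.10)&(Z<.15)).astype(np.uint8)
q=P[k>0]; r=cv2.minAreaRect((q[:,:2]*1000).astype(np.float32)); print("rect",r)
hsv=cv2.cvtColor(im,cv2.COLOR_BGR2HSV)
g=win&(hsv[...,0]>45)&(hsv[...,0]<80)&(hsv[...,1]>150)&(hsv[...,2]>90)&(Z>.12); v,u=np.nonzero(g)
print("btn",g.sum(),u.mean(),v.mean(),np.nanmedian(P[g],0))
for p in((209,207),(209,211),(209,215),(205,211),(213,211),(232,207),(290,100),(250,20),(120,100),(270,165)): print(p,P[p[1],p[0]].round(3))
S=np.load("side0.npy")
for p in((240,200),(240,205),(240,210),(240,216),(240,227)): print("s",p,S[p[1],p[0]].round(3))
```

```text
0.1 1369 [ 0.4215 -0.0231  0.1083] [ 0.371 -0.163  0.1  ] [0.52  0.049 0.118]
0.118 3625 [ 0.4464 -0.0693  0.1237] [ 0.386 -0.162  0.118] [0.526 0.029 0.129]
0.13 393 [ 0.4433 -0.1185  0.1392] [ 0.418 -0.161  0.13 ] [ 0.523 -0.009  0.149]
0.15 258 [4.234e-01 4.000e-04 1.945e-01] [ 0.41  -0.014  0.165] [0.439 0.018 0.204]
rect ((448.054443359375, -61.88127899169922), (130.9466552734375, 221.40579223632812), 8.840191841125488)
btn 0 nan nan [nan nan nan]
(209, 207) [0.428 0.003 0.199]
(209, 211) [0.421 0.002 0.201]
(209, 215) [0.414 0.002 0.196]
(205, 211) [0.421 0.009 0.2  ]
(213, 211) [ 0.421 -0.005  0.2  ]
(232, 207) [ 0.445 -0.03   0.108]
(290, 100) [ 0.623 -0.14   0.219]
(250, 20) [ 0.64  -0.079  0.44 ]
(120, 100) [0.644 0.188 0.162]
(270, 165) [ 0.546 -0.103  0.057]
s (240, 200) [0.423 0.004 0.198]
s (240, 205) [0.415 0.014 0.192]
s (240, 210) [0.416 0.014 0.183]
s (240, 216) [0.418 0.012 0.17 ]
s (240, 227) [ 0.431 -0.     0.141]<stdin>:12: RuntimeWarning: Mean of empty slice.
  ret = ret.dtype.type(ret / rcount)
  return np.nanmean(a, axis, out=out, keepdims=keepdims)
```

View pics/crop0.png

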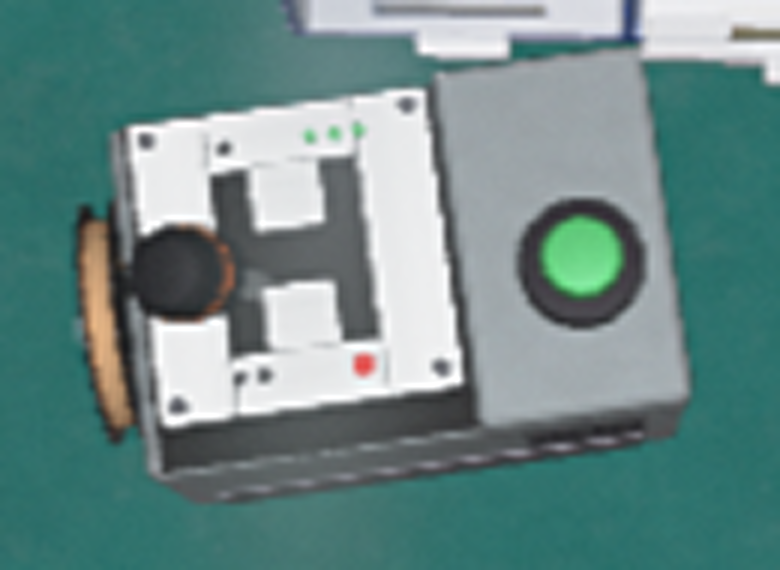

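Run:
```python
from h import *
from scipy.spatial.transform import Rotation as T
P=np.load("top0.npy"); c=m.get_calibration("top");K=c["camera_matrix"];R=T.from_euler('xyz',c["attitude"]).as_matrix();o=c["origin"]
def pt(cx,cy,z):
    r=R@np.array([((cx-2.5)/6+180-K[0,2])/K[0,0],((cy-2.5)/6+165-K[1,2])/K[1,1],1]); return o+r*(z-o[2])/r[2]
for cx,cy in((160,370),(410,120),(300,310),(530,150),(580,256),(620,350)):
    print("z",cx,cy,P[cy//6+165,cx//6+180].round(4))
for z in (.124,.128):
  for n,p in dict(scrA=(146,141),scrB=(406,104),scrC=(441,367),scrD=(178,404),FL=(232,175),FR=(340,158),RL=(250,350),RR=(362,340)).items(): print(z,n,pt(*p,z)[:2].round(4))
for n,p in dict(p1=(437,75),p2=(640,50),p3=(690,400),p4=(480,425)).items(): print(n,pt(*p,.124)[:2].round(4))
print("btn",pt(582,256,.142)[:2],"knobtop",pt(177,272,.2)[:2])
```

```text
z 160 370 [0.4043 0.0183 0.1226]
z 410 120 [ 0.4863 -0.0615  0.1237]
z 300 310 [ 0.4249 -0.0274  0.1198]
z 530 150 [ 0.4773 -0.1009  0.1213]
z 580 256 [ 0.4391 -0.1169  0.1461]
z 620 350 [ 0.4117 -0.1309  0.1244]
0.124 scrA [0.4791 0.0249]
0.124 scrB [ 0.4925 -0.0599]
0.124 scrC [ 0.4057 -0.073 ]
0.124 scrD [0.3927 0.0114]
0.124 FL [ 0.468  -0.0036]
0.124 FR [ 0.4741 -0.0387]
0.124 RL [ 0.4105 -0.0113]
0.124 RR [ 0.4142 -0.0473]
0.128 scrA [0.4782 0.0242]
0.128 scrB [ 0.4915 -0.0601]
0.128 scrC [ 0.4051 -0.0732]
0.128 scrD [0.3922 0.0108]
0.128 FL [ 0.4672 -0.0041]
0.128 FR [ 0.4733 -0.0391]
0.128 RL [ 0.4099 -0.0117]
0.128 RR [ 0.4136 -0.0477]
p1 [ 0.5023 -0.0699]
p2 [ 0.5116 -0.1365]
p3 [ 0.3959 -0.1534]
p4 [ 0.387  -0.0859]
btn [ 0.43937115 -0.11806105] knobtop [0.42290592 0.00207768]
```

```bash
cat >> h.py <<'E'
TH=.156; G=np.array([.4425,-.0242])
def W(x,y,z): # gate-centre coords in mm -> world
    c,s=np.cos(TH),np.sin(TH); return np.array([G[0]+(c*x-s*y)/1e3,G[1]+(s*x+c*y)/1e3,z])
def st():
    s=m.read_state(); d=np.array(s["eef_pos"])[:2]-G; c,s_=np.cos(TH),np.sin(TH)
    print("t%.1f"%s["clock"],"gate mm",(1e3*np.array([c*d[0]+s_*d[1],-s_*d[0]+c*d[1]])).round(1),"z%.4f"%s["eef_pos"][2],"F",np.round(s["ft_force"],2),"op%.3f"%s["opening"])
E
python3 - <<'E'
from h import *
for y in(TH,TH+np.pi):
    print(m.solve_ik(W(-58,31,.30),[np.pi,0,y]))
yaw=TH+np.pi
m.command_gripper(0.0)
m.line_to([.273,.59,.30],vel=.2)
m.reach(W(-58,31,.30),[np.pi,0,yaw]); st()
m.line_to(W(-58,31,.168),vel=.15); st()
r=m.line_to(W(-25,31,.168),vel=.04,until_force=8); print(r); st()
im,d,P=cloud("top"); cv2.imwrite("pics/crop1.png",cv2.resize(im[145:260,160:310,::-1],None,fx=5,fy=5)); np.save("top1.npy",P)
im,d=m.camera("side"); cv2.imwrite("pics/s1.png",cv2.resize(im[150:310,150:350,::-1],None,fx=3.7,fy=3.7))
E
```

```text
[-3.07312273e-01 -5.19053138e-01  2.03439663e+00 -4.44089210e-16
  1.62624916e+00  1.10748405e+00]
[-0.30731227 -0.51905314  2.03439663  0.          1.62624916 -2.0341086 ]
t4.4 gate mm [-57.8  31.3] z0.3000 F [-0.09  0.76 -0.07] op0.000
t5.5 gate mm [-57.4  30.8] z0.1689 F [ 0.12  1.02 -0.09] op0.000
False
t6.4 gate mm [-25.2  31. ] z0.1676 F [-1.   -0.96  1.  ] op0.000
```

View pics/s1.png

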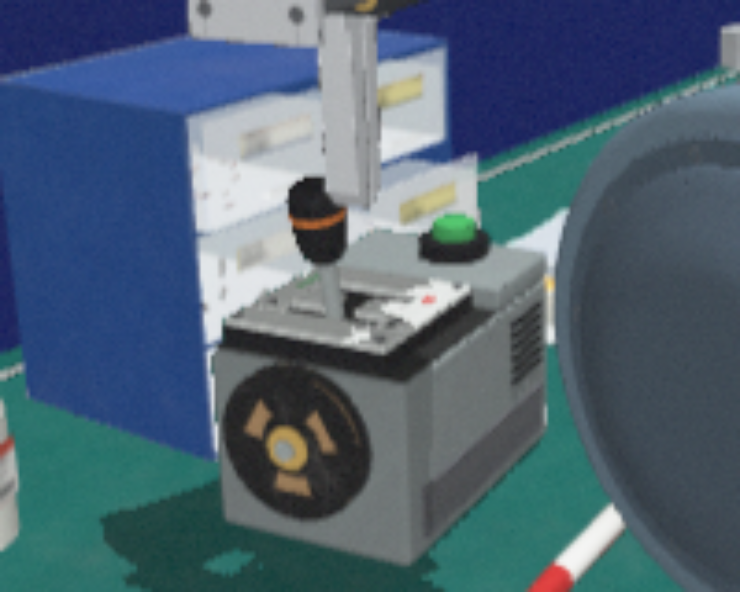

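The fingertips touch the knob's rear side. The knob sits at (317,215) and the stem enters the gate at (333,310). I'll back off to the left and measure.

```bash
cat >> h.py <<'E'
def knob():
    """gate coords (mm) of the knob, from orange ring & body, both cameras: surface centroid pushed 15 mm*pi/4-ish along the ray"""
    for n in("top","side"):
        im,d,P=cloud(n); c=np.array([-np.sin(TH)*0,0]); 
        D=P[...,:2]-G; X=(np.cos(TH)*D[...,0]+np.sin(TH)*D[...,1])*1e3; Y=(-np.sin(TH)*D[...,0]+np.cos(TH)*D[...,1])*1e3
        k=(abs(X)<62)&(abs(Y)<62)&(P[...,2]>.158)&(P[...,2]<.21)&(im.max(-1)<110)
        num,l,s,_=cv2.connectedComponentsWithStats(k.astype(np.uint8)); 
        if num<2: print(n,"none"); continue
        k=l==1+s[1:,4].argmax()
        x,y,z=X[k],Y[k],P[...,2][k]
        f=lambda a:np.percentile(a,[3,50,97]).round(1)
        print(n,k.sum(),"x",f(x),"y",f(y),"z",f(z*1e3)); cv2.imwrite(f"pics/{n}_last.png",im[...,::-1])
E
python3 - <<'E'
from h import *
m.line_to(W(-52,31,.168),vel=.1); m.line_to(W(-52,80,.168),vel=.15)
st(); knob()
im=cv2.imread("pics/top_last.png");cv2.imwrite("pics/crop2.png",cv2.resize(im[165:260,180:310],None,fx=6,fy=6,interpolation=cv2.INTER_CUBIC))
E
```

```text
t7.4 gate mm [-51.7  79.9] z0.1681 F [-0.64  0.19 -0.72] op0.001
top 19 x [-0.5  4.4  9.2] y [35.7 39.3 43.1] z [194.  198.3 199.7]
side 95 x [-14.7  -8.6   3.3] y [24.5 38.2 43.2] z [158.7 167.3 176.8]
```

View pics/crop2.png

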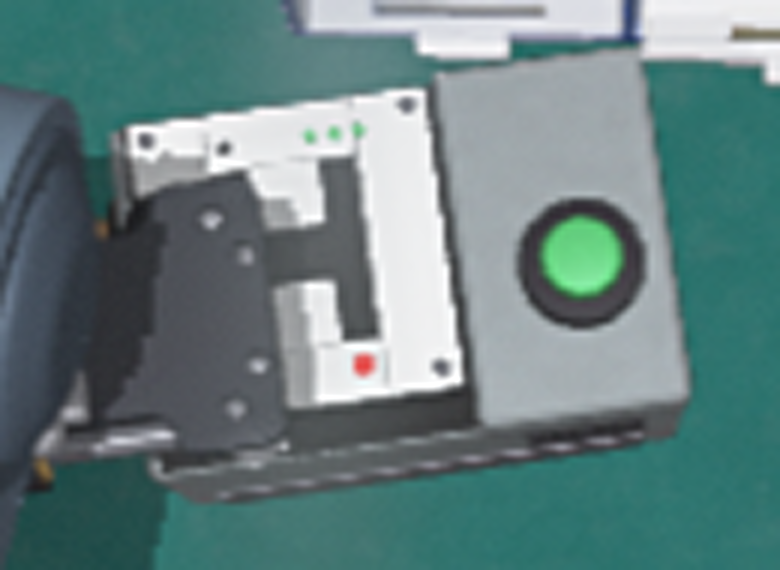

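The gripper hides the knob from above, so I'll clear it sideways and measure again.

Run:
```python
from h import *
m.line_to(W(-45,190,.168),vel=.25)
st(); knob()
im=cv2.imread("pics/top_last.png");cv2.imwrite("pics/crop3.png",cv2.resize(im[165:260,180:310],None,fx=6,fy=6,interpolation=cv2.INTER_CUBIC))
```

```text
t8.1 gate mm [-44.9 189.3] z0.1679 F [-0.3   0.29  0.06] op0.001
top 234 x [-15.9  -4.9   7.9] y [13.9 27.6 42.2] z [171.6 198.1 202.1]
side 152 x [-16.9  -7.2   6.1] y [24.4 37.7 45.4] z [183.7 192.9 199. ]
```

View pics/crop3.png

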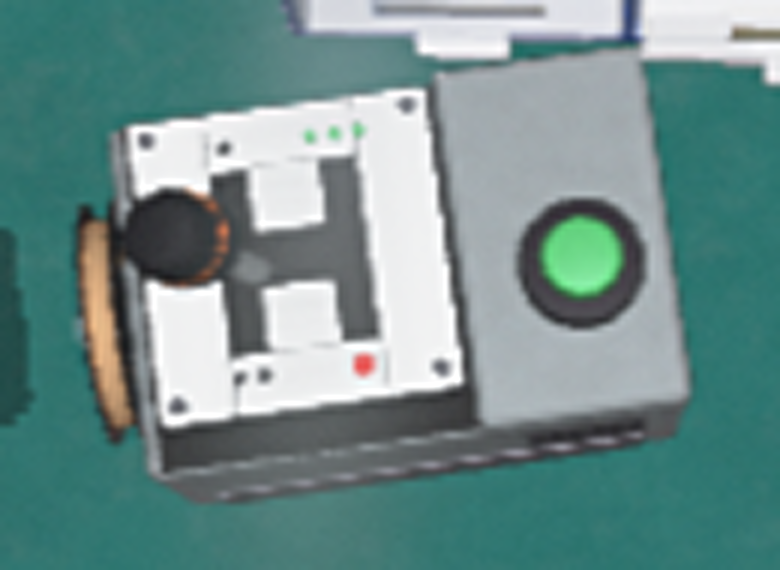

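Knob top at crop (175,235), stem at (250,268), in line with the crossbar (knob x about -3 mm, within ±7). I'll push it across now.

Run:
```python
from h import *
m.line_to(W(-2,85,.168),vel=.2)
r=m.line_to(W(-2,-4,.168),vel=.05,until_force=9); print(r); st()
m.line_to(W(-2,20,.168),vel=.1); m.line_to(W(-40,190,.168),vel=.3)
st(); knob()
im=cv2.imread("pics/top_last.png");cv2.imwrite("pics/crop4.png",cv2.resize(im[165:260,180:310],None,fx=6,fy=6,interpolation=cv2.INTER_CUBIC))
```

```text
True
t9.8 gate mm [-1.5 46.9] z0.1689 F [-0.54  0.46  2.71] op0.000
t11.0 gate mm [-40.  189.4] z0.1677 F [ 1.1  -0.03 -0.12] op0.001
top 157 x [-14.4  -1.9  10. ] y [-15.5  -1.    9.3] z [193.5 201.3 205.2]
side 273 x [-16.   -7.5   7.2] y [-7.5  6.8 12.1] z [161.3 182.5 201.2]
```

View pics/crop4.png

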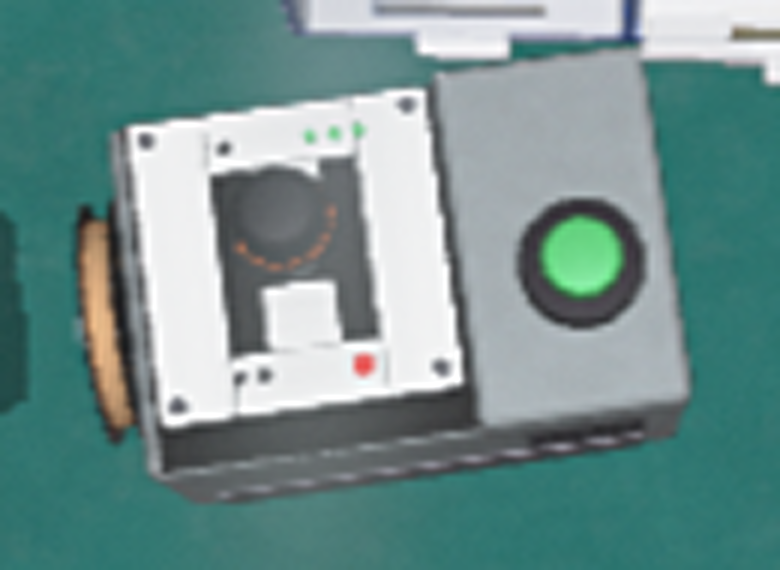

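The knob is now mid-crossbar at (280,205) in the crop; the force stop tripped on the first contact. I'll push on more slowly with a higher threshold.

Run:
```python
from h import *
m.line_to(W(-2,60,.168),vel=.25)
for y in(40,25,10,-3):
    r=m.line_to(W(-2,y,.168),vel=.03,until_force=14); print(y,r); st()
    if r: break
m.line_to(W(-2,40,.168),vel=.1); m.line_to(W(-40,190,.168),vel=.3)
st(); knob()
im=cv2.imread("pics/top_last.png");cv2.imwrite("pics/crop5.png",cv2.resize(im[165:260,180:310],None,fx=6,fy=6,interpolation=cv2.INTER_CUBIC))
```

```text
40 False
t12.6 gate mm [-2. 40.] z0.1680 F [-0.24  0.15 -0.41] op0.000
25 False
t13.3 gate mm [-2.  24.9] z0.1680 F [ 0.51 -0.3  -0.48] op0.000
10 False
t13.9 gate mm [-2.   9.7] z0.1681 F [ 0.21 -0.32  0.03] op0.000
-3 False
t14.5 gate mm [-2.  -3.4] z0.1680 F [-0.04 -0.15 -0.16] op0.000
t15.8 gate mm [-39.7 189.4] z0.1681 F [-0.25 -0.28 -0.47] op0.001
top 137 x [-14.8  -4.3   9.7] y [-38.4 -29.5 -14.3] z [191.1 198.9 202. ]
side 254 x [-15.7  -7.    8.3] y [-29.8 -15.3  -9.9] z [161.6 180.1 198.8]
```

View pics/crop5.png

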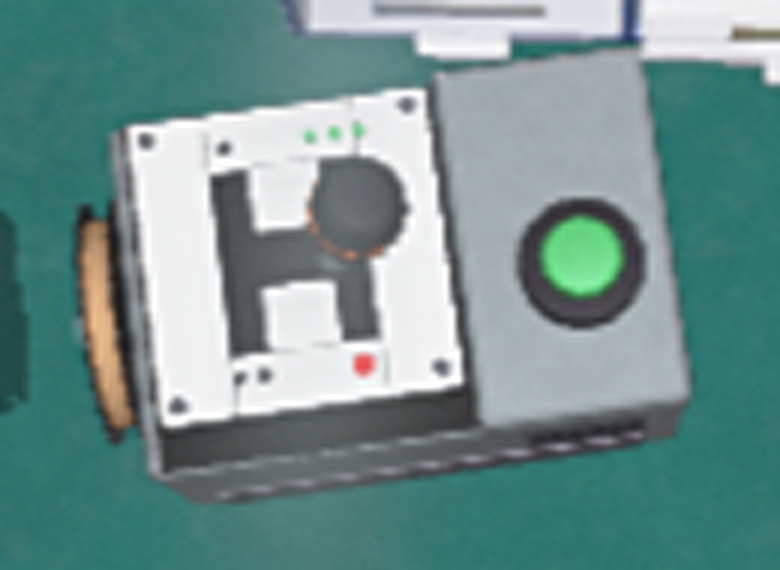

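The knob is at crop (358,205), across about 0.17 rad, not quite in the right lane. I'll push until it meets the stop.

Run:
```python
from h import *
m.line_to(W(-2,20,.168),vel=.25)
m.line_to(W(-2,-2,.168),vel=.03,until_force=14); st()
for y in(-6,-9,-12,-15):
    r=m.line_to(W(-2,y,.168),vel=.02,until_force=8); print(y,r); st()
    if r: break
m.line_to(W(-2,40,.168),vel=.1); m.line_to(W(-40,190,.168),vel=.3)
knob()
```

```text
t17.6 gate mm [-2. -2.] z0.1680 F [ 0.06 -0.57  0.43] op0.001
-6 False
t17.9 gate mm [-2.  -5.9] z0.1680 F [-0.6   0.19 -0.23] op0.000
-9 False
t18.2 gate mm [-2.  -9.1] z0.1680 F [1.21 1.55 0.17] op0.001
-12 False
t18.5 gate mm [ -2.  -11.9] z0.1680 F [ 0.19  2.15 -0.02] op0.001
-15 True
t18.7 gate mm [ -2.1 -11.7] z0.1679 F [-0.69  4.47  3.33] op0.000
top 178 x [-14.4  -3.7   9. ] y [-45.  -33.6 -21.3] z [190.3 197.7 201.1]
side 157 x [-15.7  -7.4   8.1] y [-31.5 -19.1 -15.3] z [158.7 171.9 182.7]
```

Run:
```python
from h import *
m.line_to(W(-52,-32,.168),vel=.25); st()
m.line_to(W(-20,-32,.168),vel=.04,until_force=14); st()
for x in(-10,0,8,11,14,17,20):
    r=m.line_to(W(x,-32,.168),vel=.025,until_force=9); print(x,r); st()
    if r: break
m.line_to(W(-50,-32,.168),vel=.12); m.line_to(W(-50,-32,.26),vel=.2); m.line_to(W(-40,190,.26),vel=.3)
knob();st()
im=cv2.imread("pics/top_last.png");cv2.imwrite("pics/crop6.png",cv2.resize(im[155:260,180:310],None,fx=6,fy=5.7,interpolation=cv2.INTER_CUBIC))
```

```text
t21.2 gate mm [-52.1 -31.6] z0.1679 F [ 0.69  0.01 -0.6 ] op0.001
t22.2 gate mm [-20.1 -32. ] z0.1679 F [-1.73 -0.12  0.74] op0.000
-10 False
t22.7 gate mm [ -9.8 -32.1] z0.1680 F [-0.9  -0.36  0.69] op0.000
0 False
t23.3 gate mm [  0.1 -32. ] z0.1679 F [-1.42 -0.76 -0.59] op0.001
8 False
t23.7 gate mm [  8.1 -31.9] z0.1679 F [-1.77  0.51 -0.19] op0.001
11 False
t24.0 gate mm [ 11.2 -32. ] z0.1681 F [-1.66  0.52  1.2 ] op0.000
14 False
t24.3 gate mm [ 14.2 -32. ] z0.1681 F [-1.82 -0.04 -0.26] op0.001
17 False
t24.5 gate mm [ 17.2 -32. ] z0.1681 F [-1.4  -0.31 -0.  ] op0.000
20 False
t24.8 gate mm [ 20. -32.] z0.1680 F [-2.82 -0.1   0.51] op0.000
top 91 x [26.4 36.5 49.7] y [-45.8 -38.7 -26.7] z [185.5 191.6 195.6]
side 144 x [20.4 27.6 41.6] y [-35.  -18.7 -14.3] z [158.7 169.1 179.3]
t27.1 gate mm [-40.1 188.9] z0.2595 F [ 0.35  0.69 -0.4 ] op0.000
```

View pics/crop6.png

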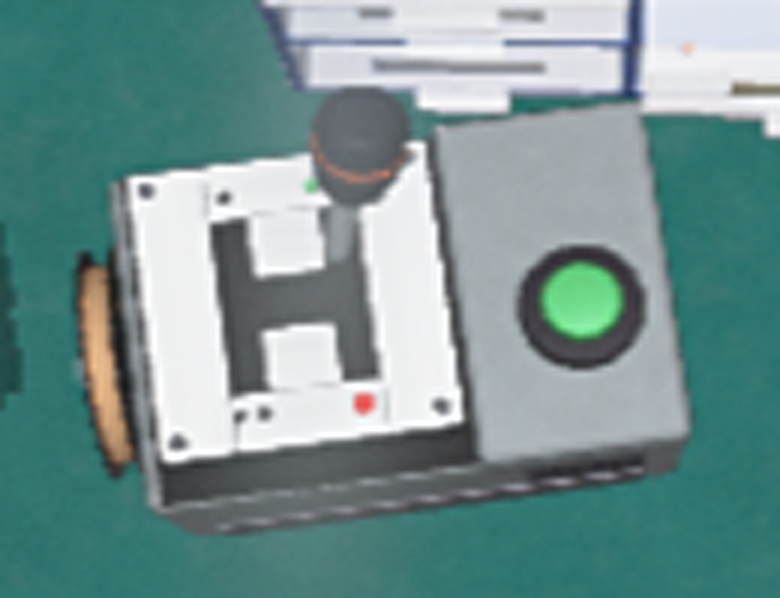

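The knob is in the forward right slot at (360,140), about 0.24 rad, but it hasn't hit the end stop. I'll push until it does.

Run:
```python
from h import *
m.line_to(W(-50,-32,.26),vel=.3); m.line_to(W(-50,-32,.166),vel=.2)
m.line_to(W(12,-32,.166),vel=.08,until_force=14); st()
for x in(17,20,22,24,26,28,30):
    r=m.line_to(W(x,-32,.166),vel=.02,until_force=9); print(x,r); st()
    if r: break
m.sleep(.3)
m.line_to(W(-50,-32,.166),vel=.12); m.line_to(W(-50,-32,.26),vel=.2); m.line_to(W(-40,190,.26),vel=.3)
knob();st()
```

```text
t29.6 gate mm [ 11.8 -32. ] z0.1660 F [-0.09 -0.49  0.41] op0.000
17 False
t30.0 gate mm [ 17. -32.] z0.1660 F [-1.01  0.83  0.25] op0.000
20 False
t30.3 gate mm [ 19.3 -31.9] z0.1656 F [-3.46 -1.4   0.24] op0.000
22 False
t30.5 gate mm [ 20.9 -31.9] z0.1655 F [-5.7  -1.47  1.15] op0.000
24 False
t30.8 gate mm [ 21.9 -31.8] z0.1652 F [-8.68 -1.13  0.9 ] op0.000
26 False
t31.0 gate mm [ 22.7 -31.8] z0.1650 F [-13.73  -2.88   4.  ] op0.000
28 False
t31.3 gate mm [ 23.3 -31.7] z0.1648 F [-18.74  -3.85   6.08] op0.000
30 False
t31.5 gate mm [ 23.8 -31.7] z0.1647 F [-22.24  -4.74   9.14] op0.001
top 92 x [26.4 36.3 49.9] y [-46.1 -38.9 -28.7] z [183.9 191.3 195.5]
side 143 x [21.1 27.6 42.9] y [-34.4 -19.1 -14.2] z [158.7 169.1 179. ]
t34.2 gate mm [-40.1 188.9] z0.2595 F [-0.31  0.43  0.16] op0.001
```

Firm stop at 22 N with the knob unmoved, so the lever is fully home. Next, the button.

Run:
```python
from h import *
m.line_to(W(-45,-92,.26),vel=.3); m.line_to(W(-17.6,-92.3,.26),vel=.2); m.line_to(W(-17.6,-92.3,.156),vel=.12); st()
for i in range(20):
    z=.148-.002*i
    r=m.line_to(W(-17.6,-92.3,z),vel=.02,until_force=9); s=m.read_state(); st()
    if r or s["ft_force"][2]>11 or z<.128: break
m.sleep(.4); st()
m.line_to(W(-17.6,-92.3,.27),vel=.15); m.line_to(W(-45,190,.27),vel=.3); m.sleep(.3)
knob();st()
im,d,P=cloud("top")
print("btn z",np.nanmedian(P[205:210,275:279,2]))
cv2.imwrite("pics/end.png",im[120:330,150:430,::-1].repeat(2,0).repeat(2,1))
```

```text
t36.6 gate mm [-17.2 -92.7] z0.1568 F [ 0.24 -0.91  0.7 ] op0.001
t37.2 gate mm [-17.6 -92.3] z0.1479 F [-0.11  0.56 -0.09] op0.000
t37.4 gate mm [-17.7 -92.2] z0.1458 F [-0.64 -0.33 -0.84] op0.000
t37.7 gate mm [-17.7 -92.2] z0.1438 F [-0.25  0.74  0.04] op0.001
t37.9 gate mm [-17.7 -92.2] z0.1418 F [-0.66  0.31  0.86] op0.000
t38.2 gate mm [-17.7 -92.2] z0.1398 F [-0.28  0.26  0.22] op0.001
t38.4 gate mm [-17.7 -92.2] z0.1378 F [-0.73  0.18  0.11] op0.001
t38.7 gate mm [-17.7 -92.2] z0.1358 F [ 0.32 -0.45  0.  ] op0.001
t38.9 gate mm [-17.7 -92.2] z0.1338 F [ 0.56  0.04 -0.14] op0.000
t39.2 gate mm [-17.7 -92.3] z0.1318 F [ 0.16  0.38 -1.  ] op0.000
t39.4 gate mm [-17.7 -92.2] z0.1299 F [ 0.18 -0.37 -0.1 ] op0.000
t39.7 gate mm [-17.7 -92.2] z0.1278 F [-0.18  0.18 -0.35] op0.000
t39.9 gate mm [-17.7 -92.2] z0.1258 F [-0.49  0.79  0.41] op0.000
t40.3 gate mm [-17.6 -92.3] z0.1260 F [-0.41 -0.04 -0.32] op0.000
top 88 x [26.2 36.5 49.6] y [-46.1 -39.2 -29.2] z [185.7 191.3 195. ]
side 142 x [20.8 27.7 42.5] y [-34.4 -18.9 -14.4] z [159.1 169.6 179.3]
t42.9 gate mm [-44.9 189.6] z0.2700 F [-0.07  0.26 -0.65] op0.001
btn z 0.14615211114790144
```

View pics/end.png

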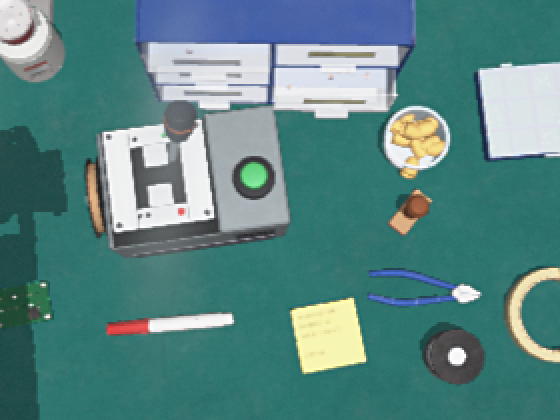

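The last view shows the knob forward right, the button up at (254,176), and the stamp, tub and cutters in their places. There was no contact force down to z=0.126, so the real fingertip must sit higher than the reported TCP. I'll check that in the depth data at the current pose.

Run:
```python
from h import *
s=m.read_state(); e=np.array(s["eef_pos"]); print(e)
for n in("side","top"):
    im,d,P=cloud(n)
    k=(np.abs(P[...,:2]-e[:2]).max(-1)<.04)&(P[...,2]>.2)&(P[...,2]<.36)
    q=P[k]; print(n,k.sum())
    if k.sum()>5:
        for lo in np.arange(.22,.36,.01):
            a=q[(q[:,2]>=lo)&(q[:,2]<lo+.01)]
            if len(a)>2: print("%.2f"%lo,len(a),(a.mean(0)-e).round(4), np.ptp(a,axis=0).round(3))
```

```text
[0.36864562 0.15621805 0.2699851 ]
side 995
0.29 79 [-0.0044  0.0019  0.0262] [0.018 0.023 0.008]
0.30 144 [-0.0056  0.0037  0.0352] [0.02  0.027 0.01 ]
0.31 147 [-0.0057  0.0037  0.0451] [0.02  0.027 0.01 ]
0.32 151 [-0.0057  0.0038  0.0551] [0.019 0.027 0.01 ]
0.33 156 [-0.0057  0.0036  0.0651] [0.02  0.028 0.01 ]
0.34 151 [-0.0055  0.0037  0.075 ] [0.02  0.027 0.01 ]
0.35 167 [-0.0054  0.0034  0.085 ] [0.02  0.028 0.01 ]
top 4
```

Confirmed: the tip is about 22 mm above the reported TCP, so the press must go about 22 mm lower.

Run:
```python
from h import *
m.line_to(W(-45,-92,.25),vel=.35); m.line_to(W(-17.6,-92.3,.25),vel=.2); m.line_to(W(-17.6,-92.3,.128),vel=.15,until_force=14); st()
for i in range(14):
    z=.125-.002*i
    r=m.line_to(W(-17.6,-92.3,z),vel=.03,until_force=10); s=m.read_state(); st()
    if r or s["ft_force"][2]>12: break
m.sleep(.4); st()
m.line_to(W(-17.6,-92.3,.26),vel=.2)
m.line_to(W(-45,190,.26),vel=.35); st()
knob()
im,d,P=cloud("top"); print("btn z",np.nanmedian(P[205:210,275:279,2]))
```

```text
t45.3 gate mm [-17.1 -92.8] z0.1290 F [-0.05 -0.18 -0.08] op0.001
t45.5 gate mm [-17.4 -92.5] z0.1254 F [-0.17  0.29  0.13] op0.000
t45.8 gate mm [-17.6 -92.3] z0.1230 F [0.44 0.4  0.49] op0.001
t46.0 gate mm [-17.4 -92.4] z0.1213 F [ 0.16 -0.1   1.41] op0.000
t46.3 gate mm [-17.4 -92.5] z0.1193 F [0.05 0.77 4.75] op0.000
t46.5 gate mm [-17.4 -92.5] z0.1172 F [0.02 0.21 4.74] op0.000
t46.8 gate mm [-17.3 -92.5] z0.1166 F [-4.04  1.93 12.33] op0.001
t47.2 gate mm [-17.2 -92.5] z0.1167 F [-3.94  2.59 12.87] op0.001
t49.0 gate mm [-45.2 189.4] z0.2593 F [ 0.03 -0.82 -0.12] op0.001
top 89 x [26.3 36.5 49.7] y [-46.1 -39.1 -29.6] z [185.5 191.7 196.7]
side 143 x [21.2 27.3 42. ] y [-34.5 -18.8 -15. ] z [158.7 169.5 179.5]
btn z 0.14569843670458837
```

```bash
python3 -c "
from rig import manip as m
print(m.hand_in())"
```

```text
the job is handed in; nothing more can be done
None
```

The job is handed in at about 49 s of the 61 s: the lever is at its stop in the third slot, then the green button was pressed to its stop at about 13 N and came up again; no verdict was returned.

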